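# Seat the kernel tray on the microscope stage pins

### The job

Take the aluminium kernel tray from the bench, keep it level, and hang it by its two end holes on the two steel locating pins of the microscope stage, both pins through, until it lies fully home, flat on the sliding carriage. The carriage has been left anywhere along its short fore-and-aft travel, so feel for the pins with light contact and never press the tray hard against the stage; let go of the tray and leave the dishes and the forceps where they are.

Things in the scene. Friction and masses are not known exactly. Their poses are not given: they have to be found in the camera images.
- tray_mid (a point): centre (half-way up, 9 mm over the underside) of the kernel tray, 0.25 to 0.5 kg, aluminium, 170 mm long (y), 18 mm tall: a middle part 60 mm wide (x), 112 mm long (y), with a raised rim (walls 5 mm) around 50 wheat kernels on a black insert, and at each end a flat wider tab. Grip it by the rim's two long sides, across x (60 mm). Same either way round; z up. Lies flat on the bench at the start.
- tray_hole (a point): centre, on the underside, of one of the tray's two plain round through holes, 10 mm in diameter, one in each end tab, at x = 0, y = +70 mm (this one) and y = -70 mm from the tray's centre. The tabs are 6 mm thick, 90 mm wide (x) and reach from y = 56 to 85 mm on either side
- base: the fixed cream stage base of the stereo microscope, 190 mm (x) by 230 mm (y), top 45 mm up, origin at the centre of its underside on the bench, z up. An aluminium carriage (96 mm in x, 184 mm in y, flat top 57 mm above the origin) slides on it along x only, between two dark rails along x at y = +98 and -98 mm, tops 54 mm up. Pressing the stage harder than 40 N does damage.
- slide_mid (a point): middle of the carriage's travel, fixed on the base at its x = y = 0, 57 mm up (carriage top); axes as the base. Two upright steel pins in the carriage, 8 mm in diameter, 14 mm high, the last 3 mm tapering to a flat 6 mm tip, stand at y = +70 and -70 mm from here, both at the same x: anywhere from -18 to +18 mm, not measured, to be felt for. The carriage is stiff: it stays where it was left.
- dish_a: a clear round dish of wheat, 90 mm in diameter, 15 mm high, loose, origin at the centre of its underside; a bystander to be left alone
- dish_b: a second dish, like dish_a; a bystander to be left alone
- forceps: steel forceps, 125 mm long (along its x), 6 mm high, lying on the bench beyond the work, between the dishes, origin under the middle; a bystander to be left alone
Mind the look-alikes: they are no part of the job. Of the things that look like the part that bears tray_mid, take the one that is farthest to the robot's left at the start.

How it is judged:
By the outcome, as a careful person would: the job done as asked, in the order asked, and still so for the second after the job is handed in, with the robot touching nothing.
It also fails if it takes over 72 s, if anything falls off the work surface, if the arm or the gripper's body presses on something with over 40 N, if the wrist force passes 120 N, or if a joint passes its speed limit or range.

### The arm

A 6-joint arm with a two-finger parallel gripper is mounted at the origin on the work surface. World frame = base frame: x ahead of the robot, y to its left, z up, the work surface at z = 0. Lengths are in mm, angles in rad, forces in N, time in s.
With the tool pointing down it reaches from about 300 to 775 mm from the base axis. Payload 14.6 kg.
Tool frame: the origin (TCP) lies midway between the tips of the shut fingers; the grasp point (between the pads) lies manip.grasp_offset behind it (manip.grasp_offset is the distance from the TCP to the grasp point, in mm); z points along the fingers, y is the direction in which the jaws open and shut (so a half turn about z gives the same grasp; the last joint's range is limited). The gripper opens to 94 mm and grips with 3 to 60 N. Pads are 16 mm wide; open, the fingers measure 119 mm over their backs; the gripper's body (75 mm by 177 mm) begins 78 mm behind the grasp point.
Start: joints at [1.127, 0.3, 1.521, -0, 1.321, -0.067], TCP at [202.367, 511.407, 205.446] pointing down, gripper open.
Joint ranges: [-3.03, 3.03], [-0.79, 2.21], [0.23, 2.52], [-1.04, 4.18], [0, 3.07], [-2.55, 2.55]. Speed limits (rad/s): [2.22, 2.22, 2.57, 3.14, 3.14, 3.14].

### API

Orientations are given as [roll, pitch, yaw] about the fixed x, y, z axes, in that order (R = Rz(yaw) Ry(pitch) Rx(roll)).
In Python, from cell import monitor, vision, order, manip gives the robot as it stands.
- The arm moves only by the shell command python3 -m jog 'ROWS' [FORCE]. ROWS is JSON, a list of rows, each a list of 7 numbers: the shift along the tool's x, y, z in cm, then the turn, a rotation vector about the tool's x, y, z in rad, then the opening in per cent of the stroke, from 0 (shut) to 100 (fully open). In form: [[tx, ty, tz, rx, ry, rz, jaw], ...]. A call has 1 to 8 rows; each row shifts and turns the commanded pose from where the row before left it, along the tool's axes as they then stand; what a row does not reach is not made up. A row lasts 1/10 s, in which the tool goes at most 50 mm and 8.59 degrees, less where a joint would pass 70% of its speed; a pose out of reach is approached as far as the arm can. A call is refused whole if a number of a shift passes 5 or a number of a turn 0.15, either way. A call with a gripper value outside its range is refused whole. The fingers move at their own pace and stop on an object; FORCE is the grip in N (left out, the last holds). Time passes only in rows, so rows that do not move let the fingers close. It gives the time, the measured TCP pose, the force and the opening at its end, in the units of the state.
- monitor.read_state(): the state, without advancing time (a new reading comes with each control period).
- vision.camera(name): name is "side" or "top"; returns a dict with "color" (400x640x3 uint8, blue, green, red), "fx", "fy", "cx", "cy" (pixels), "cam_to_world" (4x4, takes a point from camera to world coordinates). Camera axes: x right, y down, z forward; pixel columns grow to the right and rows downward; lengths in mm; the calibration is good to about 2 mm. A picture is of the moment at which its call begins. There is no depth.
- order.sign_off(): hands the job in, once; it reports no verdict.
The state is a dict: "clock": time; "joints": joint angles; "qd": joint speeds; "effort": joint torques, N m; "eef_pos": TCP position; "eef_rot": TCP orientation; "wrist_force": force on the tool from outside, world axes, zero at the start; "moment": the same for the moment, N m; "finger_gap": finger opening in mm.
Only numpy, scipy, OpenCV 4.12 (cv2) and the standard library are available. Lean on these libraries where they do the work, as an engineer would, in place of code of your own. Each camera call takes 0.05 s, during which the arm holds its last target.

## Working session

There is one attempt and no reset: what is moved stays moved. The work goes in short steps, Python scripts to look and compute and a shell command to move; the robot and the scene stay as the last step left them, time stands still between calls to the robot, and variables do not carry over. Pictures are saved under pics/ and viewed, and the job is handed in when it is done.

```bash
ls; mkdir -p pics
python3 - <<'E'
from cell import monitor, vision, order, manip
import cv2
print(monitor.read_state()); print(manip.grasp_offset)
for n in("side","top"):
    c=vision.camera(n); cv2.imwrite(f"pics/{n}0.png",c["color"]); print(n,c["fx"],c["fy"],c["cx"],c["cy"],c["cam_to_world"])
E
```

```text
pics
{'clock': 0.0, 'joints': array([ 1.12737747e+00,  3.00500145e-01,  1.52157192e+00,  2.34410823e-05,
        1.32072850e+00, -6.65839086e-02]), 'qd': array([ 2.25171934e-03,  5.70418398e-04,  1.73361271e-03, -1.67470737e-03,
        3.67457667e-05, -1.00599036e-04]), 'effort': array([ 2.44568961e-03, -5.31792426e+01, -3.52738631e+01,  7.09601655e-02,
        2.43238185e-02, -9.08681454e-05]), 'eef_pos': array([202.26257182, 511.17133873, 204.87428505]), 'eef_rot': array([-3.14038893e+00, -1.03022504e-04,  2.76475183e+00]), 'wrist_force': array([-0.03901029, -0.08085966, -0.22997314]), 'moment': array([ 0.02619319, -0.06031304, -0.00080974]), 'finger_gap': 93.84837328463975}
18.8
side 447.0975098401571 447.0975098401571 323.33782854853445 205.02148142866386 [[ 9.39510342e-01 -2.44283283e-01  2.40095804e-01  3.30207851e+02]
 [-3.42405801e-01 -6.87969660e-01  6.39887501e-01 -5.68460263e+02]
 [ 8.86480945e-03 -6.83391121e-01 -7.29998624e-01  7.69348451e+02]
 [ 0.00000000e+00  0.00000000e+00  0.00000000e+00  1.00000000e+00]]
top 399.1101280571194 399.1101280571194 320.43547179039587 195.9188009427585 [[ 1.12090483e-02 -9.94017580e-01  1.08643486e-01  4.43860025e+02]
 [-9.99937168e-01 -1.11571099e-02  1.08594257e-03  4.41706323e+01]
 [ 1.32701303e-04 -1.08648832e-01 -9.94080185e-01  1.00754397e+03]
 [ 0.00000000e+00  0.00000000e+00  0.00000000e+00  1.00000000e+00]]
```

View pics/top0.png

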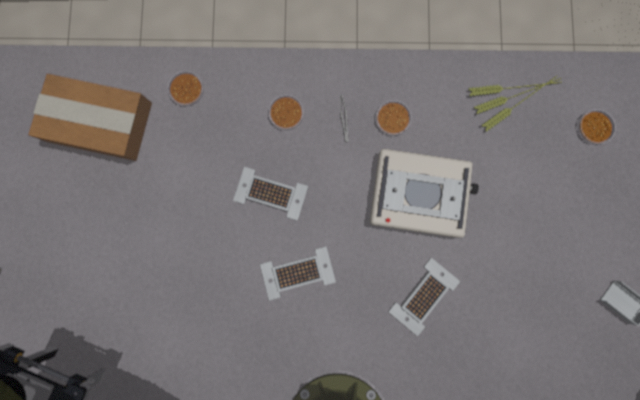

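View pics/side0.png

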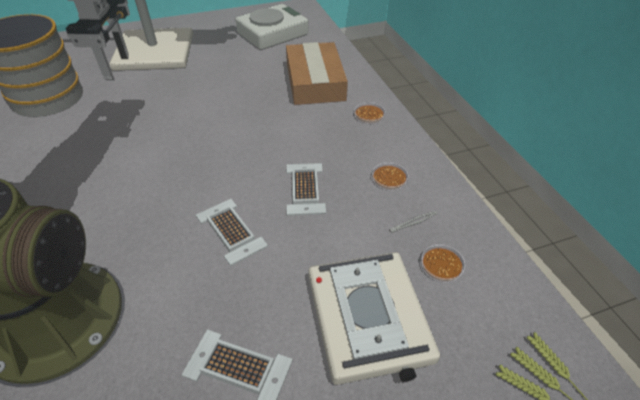

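The top view shows three trays, centred near (270,193), (298,273) and (425,298). The leftmost is at (270,193), since +y is to the left in the image. The stage is near (423,193). Next I'll zoom in.

```bash
cat > h.py <<'E'
from cell import monitor, vision, order, manip
import cv2, numpy as np
def ray(c,u,v):
    T=np.array(c["cam_to_world"]); d=T[:3,:3]@np.array([(u-c["cx"])/c["fx"],(v-c["cy"])/c["fy"],1]); return T[:3,3],d
def onz(c,u,v,z):
    o,d=ray(c,u,v); return (o+d*(z-o[2])/d[2])
def proj(c,p):
    T=np.array(c["cam_to_world"]); q=T[:3,:3].T@(np.array(p)-T[:3,3]); return c["fx"]*q[0]/q[2]+c["cx"],c["fy"]*q[1]/q[2]+c["cy"]
def tri(c1,p1,c2,p2):
    o1,d1=ray(c1,*p1);o2,d2=ray(c2,*p2)
    A=np.c_[d1,-d2]; s=np.linalg.lstsq(A,o2-o1,rcond=None)[0]; a=o1+s[0]*d1;b=o2+s[1]*d2
    return (a+b)/2,np.linalg.norm(a-b)
E
python3 - <<'E'
import cv2,numpy as np
t=cv2.imread("pics/top0.png"); s=cv2.imread("pics/side0.png")
def crop(im,x,y,w,h,k): return cv2.resize(im[y:y+h,x:x+w],None,fx=k,fy=k,interpolation=cv2.INTER_NEAREST)
cv2.imwrite("pics/c1.png",np.hstack([crop(t,225,155,95,75,4),crop(t,365,140,120,75*1+25,4)[:300]]) if 0 else crop(t,225,155,95,75,8))
cv2.imwrite("pics/c2.png",crop(t,365,140,120,100,6))
cv2.imwrite("pics/c3.png",crop(s,280,155,60,65,9))
cv2.imwrite("pics/c4.png",crop(s,300,245,145,140,4))
E
```

```text
(no output)
```

View pics/c1.png

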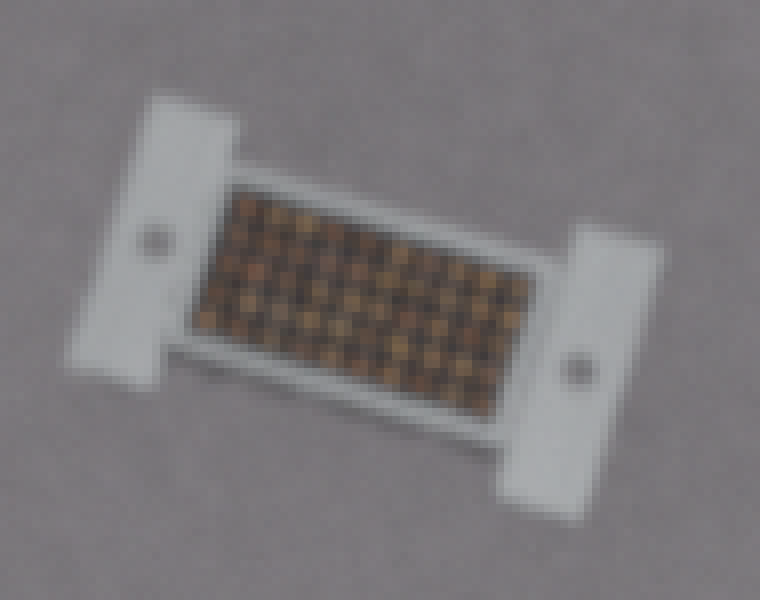

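View pics/c2.png

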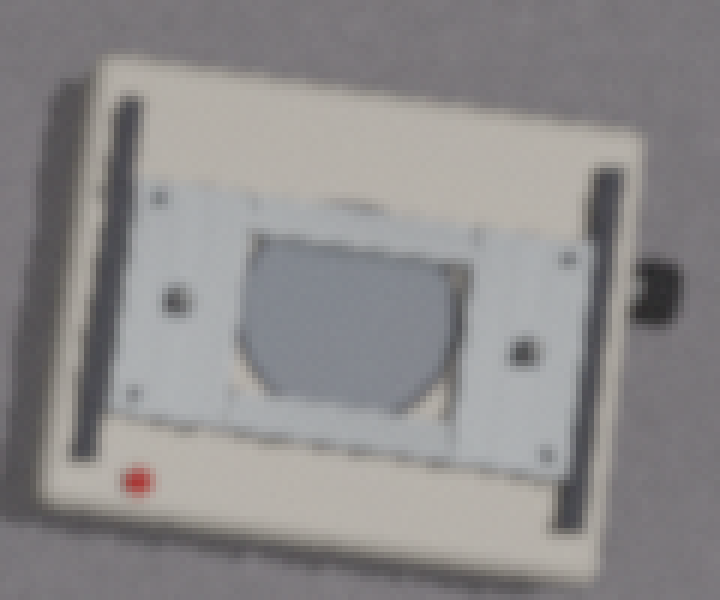

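View pics/c3.png

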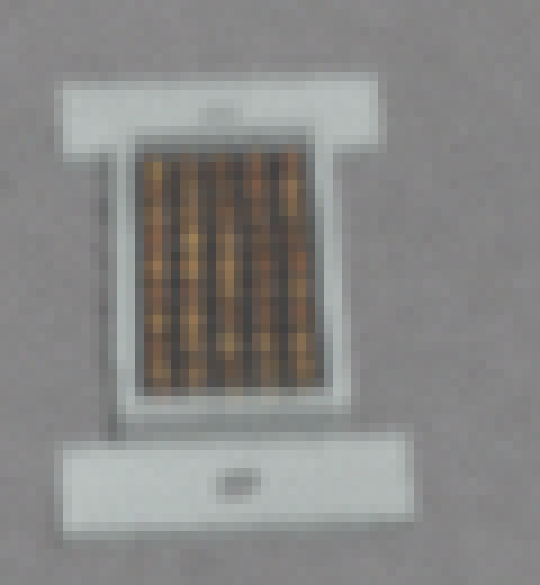

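View pics/c4.png

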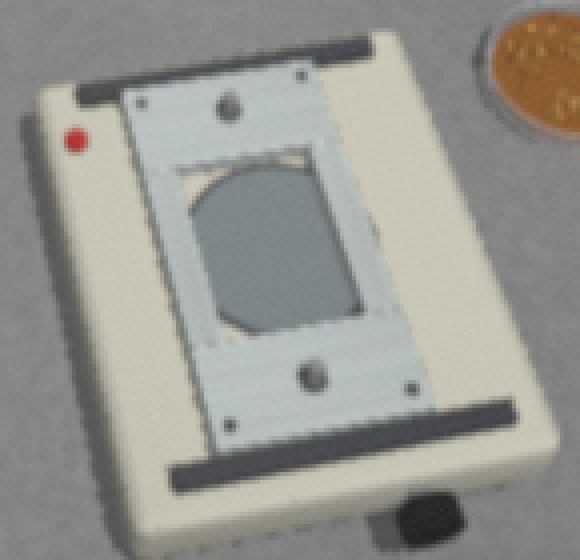

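Run:
```python
from h import *
T=vision.camera("top");S=vision.camera("side")
def cen(c,u,v,r):
    g=cv2.cvtColor(c["color"],cv2.COLOR_BGR2GRAY).astype(float)
    ui,vi=int(round(u)),int(round(v)); p=g[vi-r:vi+r+1,ui-r:ui+r+1]; w=np.clip(np.percentile(p,60)-p-8,0,None)
    y,x=np.mgrid[vi-r:vi+r+1,ui-r:ui+r+1]; return (w*x).sum()/w.sum(),(w*y).sum()/w.sum()
P={}
for n,(a,b) in {"hL":((243.9,184.5),(280+225/9-.5,155+113/9-.5)),"hR":((297,200.8),(280+238/9-.5,155+483/9-.5)),
 "pL":((365+177/6-.5,140+302/6-.5),(300+230/4-.5,245+108/4-.5)),"pR":((365+524/6-.5,140+353/6-.5),(300+313/4-.5,245+376/4-.5))}.items():
    r=3 if n[0]=='h' else 4
    a=cen(T,*a,r);b=cen(S,*b,2 if n=='hL' else r)
    z=4 if n[0]=='h' else 64
    print(n,np.round(a,2),np.round(b,2),"top",onz(T,*a,z).round(1),"side",onz(S,*b,z).round(1),"tri",tri(T,a,S,b)[0].round(1),round(tri(T,a,S,b)[1],1))
# tray insert/tray mask
for n,c,box in(("top",T,(225,155,320,230)),("side",S,(275,155,340,222))):
    x0,y0,x1,y1=box; im=c["color"][y0:y1,x0:x1]; g=im.min(2)
    m=(g>145).astype(np.uint8) if n=="top" else (g>155).astype(np.uint8)
    m=cv2.resize(g,None,fx=4,fy=4,interpolation=cv2.INTER_CUBIC); m=(m>(148 if n=="top" else 158)).astype(np.uint8)
    cs,_=cv2.findContours(m,cv2.RETR_EXTERNAL,cv2.CHAIN_APPROX_NONE); k=max(cs,key=cv2.contourArea)
    rect=cv2.minAreaRect(k); bp=cv2.boxPoints(rect); 
    W=np.array([onz(c,x0+(q[0]-1.5)/4,y0+(q[1]-1.5)/4,6) for q in bp]); print(n,W.round(1).tolist(),W.mean(0).round(1),[np.linalg.norm(W[i]-W[i-1]).round(1) for i in range(4)])
    print([np.degrees(np.arctan2(*(W[i]-W[i-1])[:2])).round(2) for i in range(4)])
# base: cream
for n,c,box in(("top",T,(360,140,480,245)),("side",S,(295,240,450,390))):
    x0,y0,x1,y1=box; im=cv2.resize(c["color"][y0:y1,x0:x1],None,fx=4,fy=4,interpolation=cv2.INTER_CUBIC)
    hsv=cv2.cvtColor(im,cv2.COLOR_BGR2HSV); print(n,"cream px",im[int((155-140)*4) if n=='top' else 300, 240 if n=='top' else 500])
    m=((hsv[...,2]>150)).astype(np.uint8); cv2.imwrite(f"pics/m_{n}.png",m*255)
```

```text
hL [244.07 184.81] [304.07 168.76] top [579.7 239.3   4. ] side [579.  237.1   4. ] tri [580.  239.9   1.4] 0.2
hR [296.96 200.87] [306.  208.3] top [540.3 104.4   4. ] side [540.3 106.1   4. ] tri [539.9 104.3   6. ] 0.3
pL [393.86 189.85] [356.53 271.9 ] top [ 563.5 -129.5   64. ] side [ 562.  -134.5   64. ] tri [ 564.2 -130.7   57.7] 0.2
pR [451.88 198.44] [377.28 339.3 ] top [ 544.5 -267.2   64. ] side [ 541.7 -272.5   64. ] tri [ 544.6 -269.5   56.5] 1.3
top [[515.3, 186.0, 6.0], [602.0, 164.0, 6.0], [578.9, 79.1, 6.0], [492.7, 101.9, 6.0]] [547.2 132.8   6. ] [np.float64(87.1), np.float64(89.4), np.float64(87.9), np.float64(89.2)]
[np.float64(15.07), np.float64(104.26), np.float64(-164.78), np.float64(-75.21)]
side [[500.2, 132.2, 6.0], [587.3, 106.0, 6.0], [577.8, 78.1, 6.0], [492.5, 103.9, 6.0]] [539.4 105.1   6. ] [np.float64(29.3), np.float64(90.9), np.float64(29.4), np.float64(89.2)]
[np.float64(15.32), np.float64(106.78), np.float64(-161.29), np.float64(-73.15)]
top cream px [150 156 161]
side cream px [184 198 201]
```

Run:
```python
from h import *
T=vision.camera("top");S=vision.camera("side")
for n,c,box in(("top",T,(360,140,475,245)),("side",S,(295,240,450,390))):
    x0,y0,x1,y1=box; im=cv2.resize(c["color"][y0:y1,x0:x1],None,fx=4,fy=4,interpolation=cv2.INTER_CUBIC).astype(int)
    m=((im[...,2]>(140 if n=="top" else 165))).astype(np.uint8); 
    m2=(((im[...,0]-im[...,2])>8)&(im[...,2]>(140 if n=="top" else 150))).astype(np.uint8)
    m2=cv2.morphologyEx(m2,cv2.MORPH_OPEN,np.ones((9,9)));
    out=[]
    for mm,z,nm in((m,45,"base"),(m2,57,"carr")):
        cs,_=cv2.findContours(mm,cv2.RETR_EXTERNAL,cv2.CHAIN_APPROX_NONE)
        k=max(cs,key=cv2.contourArea)
        W=np.array([onz(c,x0+(q[0][0]-1.5)/4,y0+(q[0][1]-1.5)/4,z)[:2] for q in k]).astype(np.float32)
        r=cv2.minAreaRect(W); print(n,nm,np.round(r[0],1),np.round(r[1],1),round(r[2],2))
        o=im.astype(np.uint8).copy(); cv2.drawContours(o,[k],-1,(0,0,255),1); out.append(o)
    cv2.imwrite(f"pics/m_{n}.png",cv2.resize(np.hstack(out),None,fx=.6,fy=.6))
# stage edge distances in base frame, rail pixels skip
```

```text
top base [ 561.8 -202.3] [226.  186.9] 82.03Traceback (most recent call last):
  File "<stdin>", line 11, in <module>
ValueError: max() iterable argument is empty
```

View pics/m_top.png

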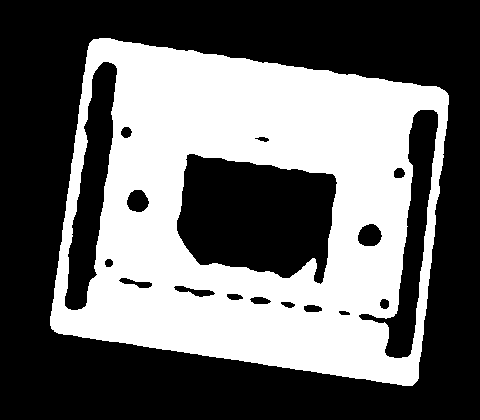

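View pics/m_side.png

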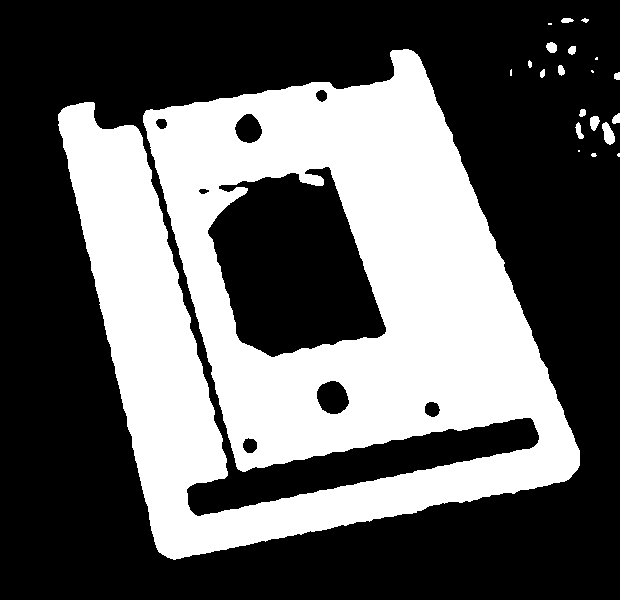

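Run:
```python
from h import *
T=vision.camera("top");S=vision.camera("side")
t=np.array([(126,132),(109,263),(399,173),(385,304)])/4-.375+[360,140]
s=np.array([(321,96),(161,124),(432,409),(250,446)])/4-.375+[295,240]
A=np.array([onz(T,*q,57) for q in t]);B=np.array([onz(S,*q,57) for q in s]);C=np.array([tri(T,a,S,b)[0] for a,b in zip(t,s)])
for X in(A,B,C):print(X.round(1).tolist(),X.mean(0).round(1))
for nm,c,p in(("T",T,[(393.86,189.85),(451.88,198.44)]),("S",S,[(356.53,271.9),(377.28,339.3)])):
  for z in(57,64,71): 
    W=np.array([onz(c,*q,z) for q in p]); d=W[0]-W[1]; print(nm,z,W.mean(0).round(1),np.linalg.norm(d).round(1),np.degrees(np.arctan2(-d[0],d[1])).round(2))
st=monitor.read_state();print(st["eef_rot"])
```

```text
[[606.2, -124.6, 57.0], [526.8, -113.8, 57.0], [583.0, -288.5, 57.0], [504.1, -278.1, 57.0]] [ 555.  -201.2   57. ]
[[605.5, -124.4, 57.0], [526.3, -113.5, 57.0], [582.4, -288.4, 57.0], [503.1, -277.4, 57.0]] [ 554.3 -201.    57. ]
[[605.8, -124.5, 57.1], [526.5, -113.7, 57.2], [582.8, -288.4, 56.9], [503.6, -277.7, 57.5]] [ 554.7 -201.1   57.2]
T 57 [ 554.8 -200.2   57. ] 140.0 -7.87
T 64 [ 554.  -198.4   64. ] 139.0 -7.87
T 71 [ 553.2 -196.6   71. ] 138.0 -7.87
S 57 [ 554.1 -199.9   57. ] 140.8 -8.39
S 64 [ 551.9 -203.5   64. ] 139.5 -8.39
S 71 [ 549.7 -207.2   71. ] 138.1 -8.39
[-3.14140868e+00  2.77700539e-05  2.76479310e+00]
```

```bash
python3 -m jog '[[0,0,0,0,0,0.148,100],[0,0,0,0,0,0.148,100],[0,0,0,0,0,0.148,100],[0,0,0,0,0,0.148,100],[0,0,0,0,0,0.148,100],[0,0,0,0,0,0.148,100],[0,0,0,0,0,0.148,100],[0,0,0,0,0,0.148,100]]' && python3 -m jog '[[0,0,0,0,0,0.148,100],[0,0,0,0,0,0.147,100],[0,0,0,0,0,0,100]]'
cat >> h.py <<'E'
from scipy.spatial.transform import Rotation as R
def delta(p,yaw_deg=None):
    s=monitor.read_state(); r=R.from_euler("xyz",s["eef_rot"]); d=r.inv().apply(np.array(p)-s["eef_pos"])/10
    print("tcp",s["eef_pos"].round(2),np.degrees(s["eef_rot"]).round(2),"F",s["wrist_force"].round(2),"M",s["moment"].round(2),"gap",round(s["finger_gap"],2),"t",s["clock"]); print("shift cm tool",d.round(3))
    if yaw_deg is not None:
        g=R.from_euler("xyz",[180,0,yaw_deg],degrees=True); print("turn",(r.inv()*g).as_rotvec().round(4))
E
python3 -c "
from h import *
delta([560,171.9,100],73.7)"
```

```text
clock: 1.2
eef_pos: [202.3, 511.4, 205.4]
eef_rot: [-3.142, 0.0, 1.575]
wrist_force: [-0.1, -0.3, 0.0]
finger_gap: 94.1
clock: 1.5
eef_pos: [202.4, 511.4, 205.4]
eef_rot: [-3.142, -0.0, 1.283]
wrist_force: [-0.2, -0.4, 0.2]
finger_gap: 94.0
tcp [202.36 511.4  205.45] [-180.     -0.     73.53] F [-0.24 -0.44  0.23] M [-0.06  0.1   0.04] gap 93.97 t 1.5
shift cm tool [-22.416  43.923  10.544]
turn [-0.    -0.    -0.003]
```

```bash
python3 -m jog '[[-1.87,3.66,0,0,0,0,100],[-1.87,3.66,0.3,0,0,0,100],[-1.87,3.66,0.6,0,0,0,100],[-1.87,3.66,0.6,0,0,0,100],[-1.87,3.66,0.6,0,0,0,100],[-1.87,3.66,0.6,0,0,0,100],[-1.87,3.66,0.6,0,0,0,100],[-1.87,3.66,0.6,0,0,0,100]]' && python3 -m jog '[[-1.87,3.66,0.6,0,0,0,100],[-1.87,3.66,0.6,0,0,0,100],[-1.87,3.66,0.6,0,0,0,100],[-1.87,3.66,0.6,0,0,-0.003,100],[0,0,0,0,0,0,100],[0,0,0,0,0,0,100]]'
python3 -c "
from h import *
delta([560,171.9,50],73.7)
for n in('top','side'):
    c=vision.camera(n);cv2.imwrite(f'pics/{n}1.png',c['color'])
"
```

```text
clock: 2.3
eef_pos: [442.4, 284.2, 166.4]
eef_rot: [3.141, -0.0, 1.291]
wrist_force: [1.1, 1.2, 0.7]
finger_gap: 94.2
clock: 2.9
eef_pos: [560.8, 172.2, 142.0]
eef_rot: [-3.141, 0.0, 1.291]
wrist_force: [0.0, 0.2, -0.0]
finger_gap: 93.9
tcp [560.77 172.16 142.03] [-1.7996e+02  2.0000e-02  7.3960e+01] F [ 0.01  0.16 -0.04] M [-0.06  0.08 -0.03] gap 93.94 t 2.9
shift cm tool [-0.043 -0.06   9.203]
turn [-0.0008  0.0003  0.0046]
```

View pics/side1.png

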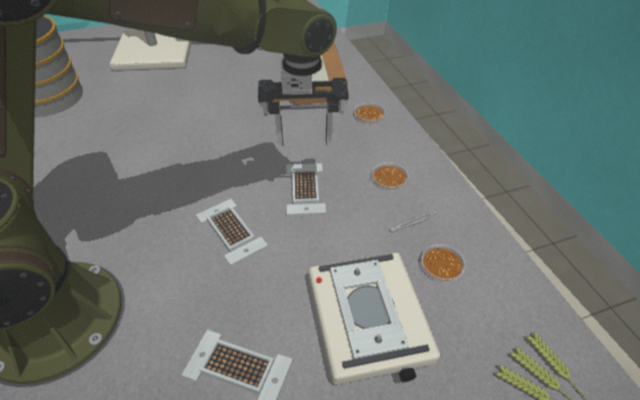

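The gripper hangs above the correct tray, with the fingertips near (283,143) and (328,143) and the tray at (305,187). I'll descend.

```bash
python3 -m jog '[[-0.04,-0.06,3,0,0,0.004,100],[0,0,4,0,0,0,100],[0,0,3,0,0,0,100],[0,0,1,0,0,0,100],[0,0,0,0,0,0,100]]' 
python3 -c "
from h import *
delta([560,171.9,4],73.7)
for n in('top','side'):
    c=vision.camera(n);cv2.imwrite(f'pics/{n}2.png',c['color'])
    u,v=proj(c,[560,172,20]); u,v=int(u),int(v); cv2.imwrite(f'pics/{n}2c.png',cv2.resize(c['color'][v-45:v+45,u-60:u+60],None,fx=6,fy=6))
"
```

```text
clock: 3.5
eef_pos: [559.3, 173.0, 32.1]
eef_rot: [-3.14, 0.001, 1.287]
wrist_force: [-0.1, 0.1, 0.6]
finger_gap: 93.9
tcp [559.33 173.01  32.06] [-1.7992e+02  4.0000e-02  7.3720e+01] F [-0.07  0.12  0.61] M [-0.09  0.07 -0.02] gap 93.92 t 3.5
shift cm tool [-0.085  0.1    2.806]
turn [-0.0014  0.0007  0.0003]
```

View pics/side2c.png

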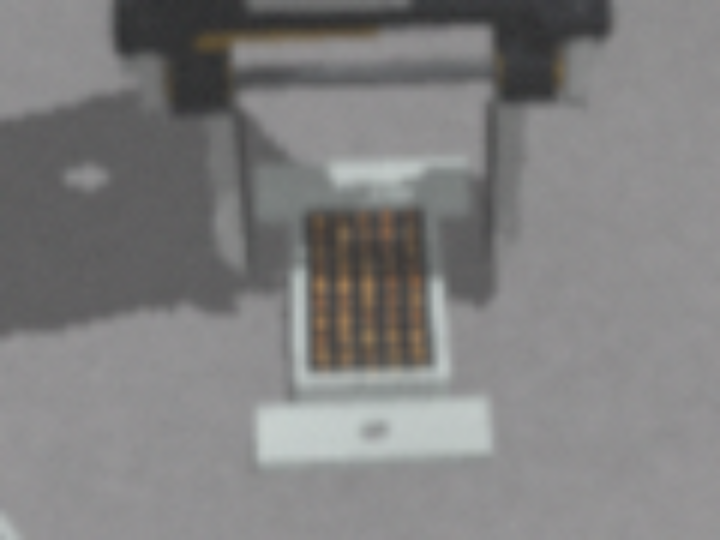

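The fingers straddle the tray symmetrically. I'll lower and grip.

```bash
python3 -m jog '[[-0.08,0.1,1.4,-0.001,0,0,100],[0,0,1.0,0,0,0,100],[0,0,0.4,0,0,0,100],[0,0,0,0,0,0,100]]' && python3 -m jog '[[0,0,0,0,0,0,40],[0,0,0,0,0,0,40],[0,0,0,0,0,0,40],[0,0,0,0,0,0,40],[0,0,0,0,0,0,40],[0,0,0,0,0,0,40]]' 10
python3 -c "
from h import *
delta([560,171.9,4],73.7)"
```

```text
clock: 4.0
eef_pos: [560.4, 171.2, 3.7]
eef_rot: [-3.141, 0.001, 1.285]
wrist_force: [-0.6, 0.1, 0.2]
finger_gap: 93.8
clock: 4.6
eef_pos: [560.5, 171.4, 4.6]
eef_rot: [3.141, 0.0, 1.285]
wrist_force: [-4.2, 1.6, 3.0]
finger_gap: 60.0
tcp [560.53 171.42   4.56] [1.7998e+02 1.0000e-02 7.3620e+01] F [-4.24  1.61  3.04] M [ 0.2   1.06 -0.02] gap 59.98 t 4.6
shift cm tool [ 0.031 -0.064  0.056]
turn [ 0.0003  0.0001 -0.0015]
```

```bash
python3 -m jog '[[0,0,0,0,0,0,40],[0,0,0,0,0,0,40],[0,0,-0.5,0,0,0,40],[0,0,-1,0,0,0,40],[0,0,-3,0,0,0,40],[0,0,-4,0,0,0,40],[0,0,-4,0,0,0,40],[0,0,0,0,0,0,40]]' 40 && python3 -m jog '[[0,0,0,0,0,0,40],[0,0,0,0,0,0,40]]' 
python3 -c "
from h import *
delta([554.7,-201.1,140],82.05)
for n in('top','side'):
    c=vision.camera(n);cv2.imwrite(f'pics/{n}3.png',c['color'])
    u,v=proj(c,[560,172,130]); u,v=int(u),int(v); cv2.imwrite(f'pics/{n}3c.png',cv2.resize(c['color'][v-45:v+45,u-60:u+60],None,fx=6,fy=6))
"
```

```text
clock: 5.4
eef_pos: [563.1, 171.8, 135.8]
eef_rot: [3.132, -0.005, 1.285]
wrist_force: [0.5, 0.3, -3.3]
finger_gap: 59.8
clock: 5.6
eef_pos: [560.0, 171.1, 128.0]
eef_rot: [-3.141, 0.001, 1.285]
wrist_force: [-0.6, 0.1, -4.6]
finger_gap: 59.3
tcp [560.04 171.09 128.03] [-1.7995e+02  7.0000e-02  7.3610e+01] F [-0.59  0.07 -4.63] M [-0.06  0.1   0.01] gap 59.3 t 5.6
shift cm tool [-35.858   9.99   -1.164]
turn [-0.001   0.0011 -0.1473]
```

View pics/side3c.png

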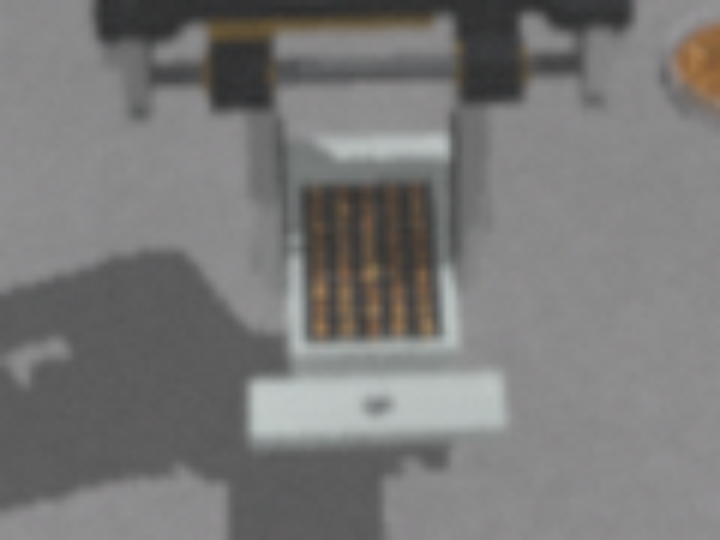

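View pics/top3c.png

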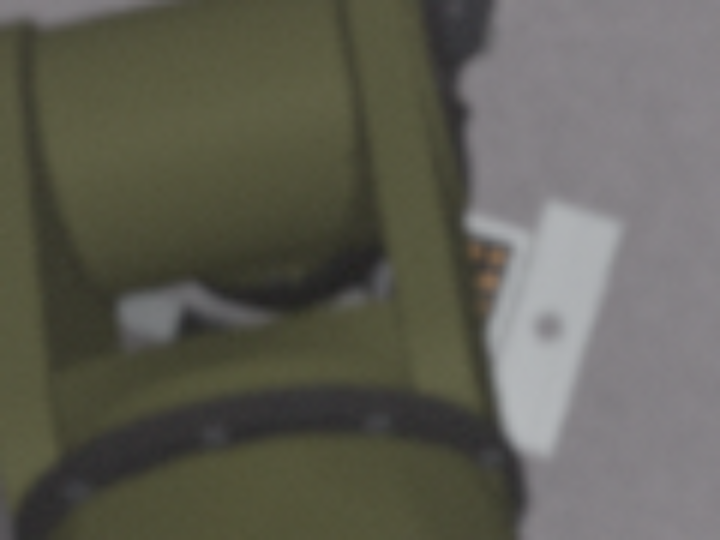

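Both views show the tray lifted and level, with the near hole at about (378,405) in the side crop and (548,326) in the top crop. I'll use that hole to find where the tray sits in the grip.

```bash
cat >> h.py <<'E'
def cen(c,u,v,r):
    g=cv2.cvtColor(c["color"],cv2.COLOR_BGR2GRAY).astype(float)
    ui,vi=int(round(u)),int(round(v)); p=g[vi-r:vi+r+1,ui-r:ui+r+1]; w=np.clip(np.percentile(p,60)-p-8,0,None)
    y,x=np.mgrid[vi-r:vi+r+1,ui-r:ui+r+1]; return (w*x).sum()/w.sum(),(w*y).sum()/w.sum()
E
python3 -c "
from h import *
P={}
for n,q in(('top',(548,326)),('side',(378,405))):
    c=vision.camera(n); u,v=proj(c,[560,172,130]); u,v=int(u)-60,int(v)-45
    P[n]=(c,cen(c,u+q[0]/6-.4,v+q[1]/6-.4,3))
p,e=tri(*P['top'],*P['side']); s=monitor.read_state()
print(p,e,[onz(*[P[n][0],*P[n][1]],128) for n in P]); print('rel tool mm',R.from_euler('xyz',s['eef_rot']).inv().apply(p-s['eef_pos']),s['eef_pos'])
"
```

```text
[541.34073909 103.9832773  128.47017914] 0.14248830954008868 [array([541.46289186, 104.00030336, 128.        ]), array([541.42415794, 104.48506658, 128.        ])]
rel tool mm [-6.98609703e+01  7.63951031e-01 -6.98263128e-02] [560.32034523 171.22091693 128.33588004]
```

```bash
python3 -m jog '[[-1.5,0.4,-0.2,0,0,0,40],[-3,0.8,-0.4,0,0,0,40],[-3.5,1,-0.4,0,0,0,40],[-3.5,1,-0.2,0,0,0,40],[-3.5,1,0,0,0,0,40],[-3.5,1,0,0,0,0,40],[-3.5,1,0,0,0,0,40],[-3.5,1,0,0,0,0,40]]' && python3 -m jog '[[-3.5,1,0,0,0,0,40],[-3,0.8,0,0,0,0,40],[-2,0.6,0,0,0,0,40],[-1,0.4,0,0,0,0,40],[-0.36,0.4,0,0,0,-0.047,40],[0,0,0,0,0,-0.1,40],[0,0,0,0,0,0,40],[0,0,0,0,0,0,40]]'
python3 -c "
from h import *
delta([554.7,-201.1,110],82.05)
for n in('top','side'):
    c=vision.camera(n);cv2.imwrite(f'pics/{n}4.png',c['color'])
"
```

```text
clock: 6.6
eef_pos: [557.2, -95.9, 141.5]
eef_rot: [3.141, 0.0, 1.284]
wrist_force: [1.2, -0.5, -3.2]
finger_gap: 59.5
clock: 7.4
eef_pos: [560.6, -197.0, 141.5]
eef_rot: [3.141, 0.0, 1.429]
wrist_force: [-0.5, -0.2, -5.0]
finger_gap: 59.3
tcp [ 560.61 -196.99  141.46] [179.96   0.    81.9 ] F [-0.49 -0.2  -4.98] M [-0.08  0.02 -0.02] gap 59.26 t 7.4
shift cm tool [-0.49  -0.529  3.146]
turn [ 0.0007  0.0001 -0.0026]
```

View pics/side4.png

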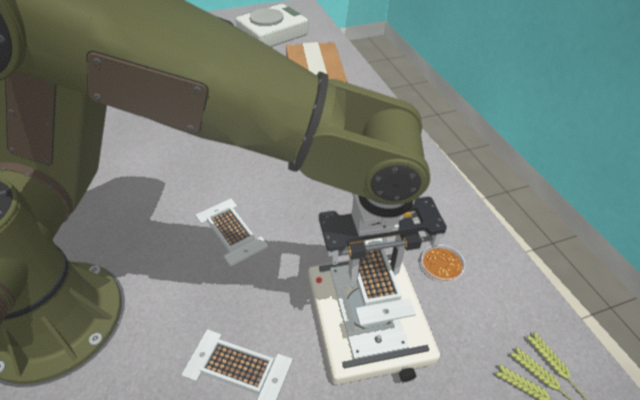

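View pics/top4.png

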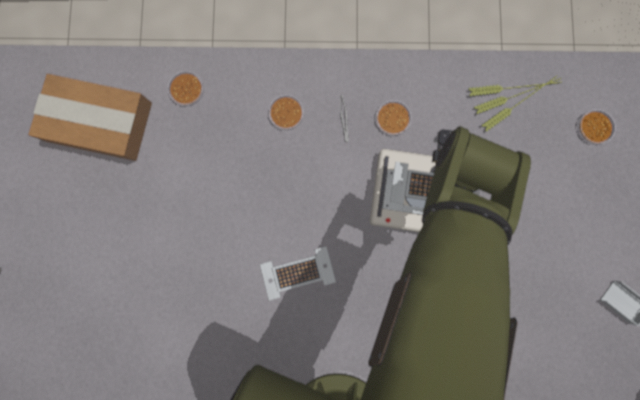

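The tray is over the stage: its near hole is at about (385,311) in the side view and the right pin at about (378,339). I'll align and come down to just above the pins.

```bash
python3 -m jog '[[-0.49,-0.53,1,0.0007,0,-0.0026,40],[0,0,2,0,0,0,40],[0,0,1.5,0,0,0,40],[0,0,0.9,0,0,0,40],[0,0,0,0,0,0,40],[0,0,0,0,0,0,40]]'
python3 -c "
from h import *
delta([554.7,-201.1,86],82.05)
for n in('top','side'):
    c=vision.camera(n);cv2.imwrite(f'pics/{n}5.png',c['color'])
    u,v=proj(c,[555,-200,80]); u,v=int(u),int(v); cv2.imwrite(f'pics/{n}5c.png',cv2.resize(c['color'][v-50:v+65,u-65:u+65],None,fx=5,fy=5)); print(n,u-65,v-50)
"
```

```text
clock: 8.1
eef_pos: [555.0, -201.4, 87.9]
eef_rot: [3.141, 0.0, 1.434]
wrist_force: [-0.4, 0.6, -3.4]
finger_gap: 59.7
tcp [ 555.   -201.44   87.88] [1.7996e+02 1.0000e-02 8.2180e+01] F [-0.43  0.6  -3.42] M [-0.02  0.1  -0.04] gap 59.73 t 8.1
shift cm tool [ 0.03  -0.035  0.188]
turn [0.0006 0.0002 0.0023]
top 360 142
side 302 246
```

View pics/side5c.png

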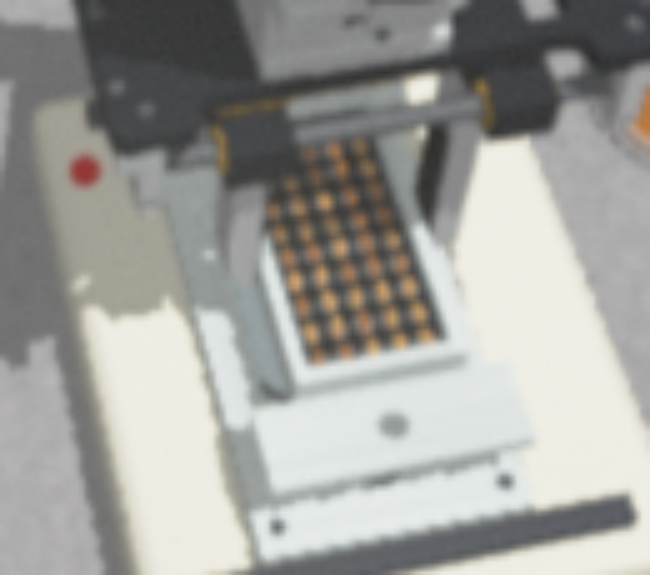

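View pics/top5c.png

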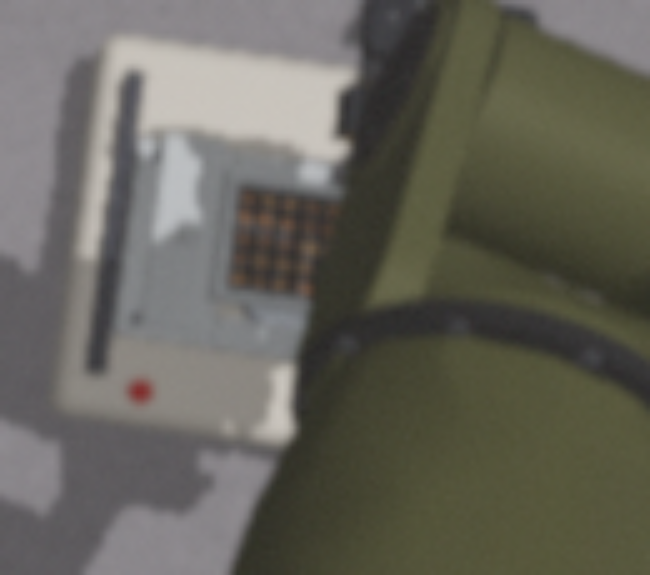

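```bash
python3 -c "
from h import *
c=vision.camera('side'); q=cen(c,302+394/5-.4,246+425/5-.4,3); s=monitor.read_state()
for z in(84,86,88):
    p=onz(c,*q,z); print(q,p,R.from_euler('xyz',s['eef_rot']).inv().apply(p-s['eef_pos']))
delta([554.7,-201.1,76],82.05)
"
```

```text
(np.float64(380.41653905053596), np.float64(330.58192955589584)) [ 547.1252489  -268.52774736   84.        ] [-67.48536718   1.1361905    4.35674857]
(np.float64(380.41653905053596), np.float64(330.58192955589584)) [ 546.49223544 -269.40301749   86.        ] [-68.43959878   0.63112991   2.35645866]
(np.float64(380.41653905053596), np.float64(330.58192955589584)) [ 545.85922197 -270.27828763   88.        ] [-69.39383038   0.12606932   0.35616876]
tcp [ 555.17 -201.51   88.32] [1.7991e+02 3.0000e-02 8.2180e+01] F [ 0.17 -0.6  -3.41] M [-0.05  0.08 -0.02] gap 59.72 t 8.25
shift cm tool [ 0.035 -0.054  1.232]
turn [0.0015 0.0005 0.0023]
```

```bash
python3 -m jog '[[0.03,-0.05,0.5,0.001,0,0.002,40],[0,0,0.4,0,0,0,40],[0,0,0.2,0,0,0,40],[0,0,0,0,0,0,40],[0,0,0,0,0,0,40]]'
python3 -c "
from h import *
delta([554.7,-201.1,76],82.05)"
python3 -m jog '[[0,0,0.1,0,0,0,40],[0,0,0,0,0,0,40]]';python3 -m jog '[[0,0,0.1,0,0,0,40],[0,0,0,0,0,0,40]]'
python3 -c "
from h import *
delta([554.7,-201.1,76],82.05)"
```

```text
clock: 8.75
eef_pos: [554.4, -201.0, 76.5]
eef_rot: [-3.141, 0.0, 1.432]
wrist_force: [-0.3, 0.3, -4.1]
finger_gap: 59.7
tcp [ 554.36 -201.01   76.54] [-1.7996e+02  1.0000e-02  8.2070e+01] F [-0.29  0.32 -4.06] M [-0.09  0.08  0.04] gap 59.71 t 8.75
shift cm tool [-0.004  0.035  0.054]
turn [-0.0008  0.0002  0.0004]
clock: 8.95
eef_pos: [554.4, -201.0, 75.5]
eef_rot: [-3.141, 0.0, 1.432]
wrist_force: [-0.8, 0.2, -4.5]
finger_gap: 59.7
clock: 9.15
eef_pos: [554.3, -201.0, 74.4]
eef_rot: [-3.141, 0.0, 1.432]
wrist_force: [-0.2, -0.4, -4.6]
finger_gap: 59.6
tcp [ 554.3  -201.     74.44] [-1.7995e+02  1.0000e-02  8.2070e+01] F [-0.16 -0.42 -4.61] M [-0.11  0.09 -0.09] gap 59.56 t 9.15
shift cm tool [-0.004  0.041 -0.156]
turn [-0.0008  0.0001  0.0003]
```

Nothing has touched yet, so I'll keep stepping down.

```bash
python3 -m jog '[[0,0,0.08,0,0,0,40],[0,0,0,0,0,0,40]]';python3 -m jog '[[0,0,0.08,0,0,0,40],[0,0,0,0,0,0,40]]'
python3 -c "
from h import *
delta([554.7,-201.1,76],82.05)"
```

```text
clock: 9.35
eef_pos: [554.3, -201.0, 73.6]
eef_rot: [-3.141, 0.0, 1.432]
wrist_force: [-0.2, 0.3, -3.7]
finger_gap: 59.5
clock: 9.55
eef_pos: [554.3, -201.0, 72.8]
eef_rot: [-3.141, 0.0, 1.432]
wrist_force: [0.5, -0.7, -3.9]
finger_gap: 59.5
tcp [ 554.29 -200.98   72.84] [-1.7995e+02  1.0000e-02  8.2070e+01] F [ 0.52 -0.73 -3.86] M [-0.1   0.01 -0.02] gap 59.51 t 9.55
shift cm tool [-0.006  0.042 -0.316]
turn [-0.0009  0.0001  0.0004]
```

```bash
for i in 1; do python3 -m jog '[[0,0,0.08,0,0,0,40],[0,0,0,0,0,0,40]]'; done; python3 -m jog '[[0,0,0.08,0,0,0,40],[0,0,0,0,0,0,40]]'; python3 -m jog '[[0,0,0.08,0,0,0,40],[0,0,0,0,0,0,40]]'
python3 -c "
from h import *
delta([554.7,-201.1,62],82.05)
c=vision.camera('side');cv2.imwrite('pics/side6c.png',cv2.resize(c['color'][246:376,302:432],None,fx=4.5,fy=4.5))"
```

```text
clock: 9.75
eef_pos: [554.3, -201.0, 72.0]
eef_rot: [-3.141, 0.0, 1.432]
wrist_force: [-0.1, -0.2, -4.5]
finger_gap: 59.5
clock: 9.95
eef_pos: [554.3, -201.0, 71.2]
eef_rot: [-3.141, 0.0, 1.432]
wrist_force: [-0.2, -0.0, -5.1]
finger_gap: 59.2
clock: 10.15
eef_pos: [554.3, -201.0, 70.4]
eef_rot: [-3.141, 0.0, 1.432]
wrist_force: [0.1, 0.5, -3.4]
finger_gap: 59.5
tcp [ 554.29 -200.97   70.41] [-179.95    0.     82.07] F [ 0.11  0.54 -3.39] M [-0.12  0.11 -0.02] gap 59.53 t 10.15
shift cm tool [-0.007  0.043  0.841]
turn [-0.0009  0.0001  0.0003]
```

View pics/side6c.png

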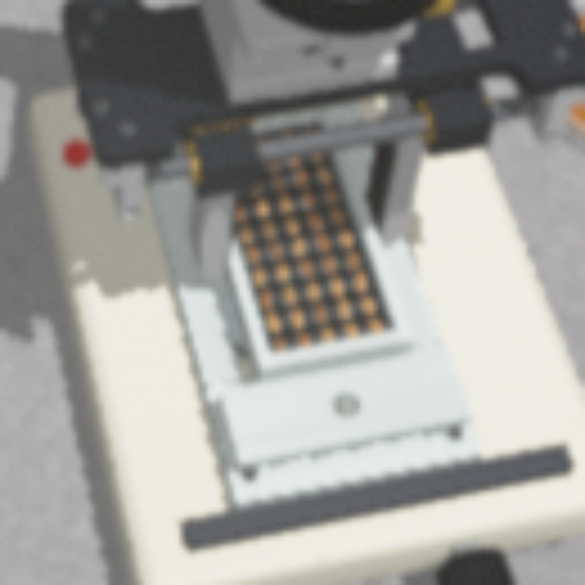

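The hole at (346,405) now shows the pin tip centred inside a dark ring, and no contact force has built up. I'll continue down.

```bash
for i in 1; do python3 -m jog '[[0,0,0.1,0,0,0,40],[0,0,0,0,0,0,40]]'; done; python3 -m jog '[[0,0,0.1,0,0,0,40],[0,0,0,0,0,0,40]]'; python3 -m jog '[[0,0,0.1,0,0,0,40],[0,0,0,0,0,0,40]]'; python3 -m jog '[[0,0,0.1,0,0,0,40],[0,0,0,0,0,0,40]]'; python3 -c "
from h import *
delta([554.7,-201.1,62],82.05)"
```

```text
clock: 10.4
eef_pos: [554.3, -201.0, 69.4]
eef_rot: [-3.141, 0.0, 1.432]
wrist_force: [-0.2, 0.3, -4.3]
finger_gap: 59.5
clock: 10.6
eef_pos: [554.3, -201.0, 68.4]
eef_rot: [-3.141, 0.0, 1.432]
wrist_force: [-0.0, -0.1, -5.3]
finger_gap: 59.5
clock: 10.8
eef_pos: [554.3, -201.0, 67.4]
eef_rot: [-3.141, 0.0, 1.432]
wrist_force: [-0.3, 0.0, -3.8]
finger_gap: 59.6
clock: 11.0
eef_pos: [554.2, -201.0, 66.4]
eef_rot: [-3.141, 0.0, 1.432]
wrist_force: [0.1, -0.5, -4.3]
finger_gap: 59.9
tcp [ 554.24 -200.99   66.39] [-1.7995e+02  1.0000e-02  8.2070e+01] F [ 0.09 -0.45 -4.33] M [-0.09  0.08  0.01] gap 59.93 t 11.0
shift cm tool [-0.005  0.048  0.439]
turn [-0.001   0.0001  0.0003]
```

```bash
python3 -m jog '[[0,0,0.1,0,0,0,40],[0,0,0,0,0,0,40]]'; python3 -m jog '[[0,0,0.1,0,0,0,40],[0,0,0,0,0,0,40]]'; python3 -m jog '[[0,0,0.1,0,0,0,40],[0,0,0,0,0,0,40]]';  python3 -c "
from h import *
delta([554.7,-201.1,62],82.05)"
```

```text
clock: 11.2
eef_pos: [554.3, -201.0, 65.4]
eef_rot: [-3.141, 0.0, 1.432]
wrist_force: [-0.7, -1.1, -3.6]
finger_gap: 59.6
clock: 11.4
eef_pos: [554.3, -201.0, 64.4]
eef_rot: [-3.141, 0.0, 1.432]
wrist_force: [0.4, 0.7, -2.9]
finger_gap: 59.7
clock: 11.6
eef_pos: [554.3, -201.0, 63.4]
eef_rot: [-3.141, 0.0, 1.432]
wrist_force: [-0.1, -0.0, -4.0]
finger_gap: 59.8
tcp [ 554.27 -200.96   63.4 ] [-179.95    0.     82.07] F [-0.11 -0.03 -4.01] M [-0.03  0.08 -0.  ] gap 59.79 t 11.6
shift cm tool [-0.008  0.045  0.14 ]
turn [-0.0009  0.0001  0.0003]
```

Now 0.5 mm steps until contact.

```bash
python3 -m jog '[[0,0,0.05,0,0,0,40],[0,0,0,0,0,0,40]]'; python3 -m jog '[[0,0,0.05,0,0,0,40],[0,0,0,0,0,0,40]]'; python3 -m jog '[[0,0,0.05,0,0,0,40],[0,0,0,0,0,0,40]]';  python3 -c "
from h import *
delta([554.7,-201.1,62],82.05)"
```

```text
clock: 11.8
eef_pos: [554.3, -201.0, 63.0]
eef_rot: [-3.141, 0.0, 1.432]
wrist_force: [-0.6, 0.2, -4.0]
finger_gap: 59.8
clock: 12.0
eef_pos: [554.3, -201.0, 62.5]
eef_rot: [-3.141, 0.0, 1.432]
wrist_force: [-0.4, 0.7, -2.9]
finger_gap: 59.5
clock: 12.2
eef_pos: [554.3, -201.0, 62.0]
eef_rot: [-3.141, 0.0, 1.432]
wrist_force: [0.2, 0.7, -3.3]
finger_gap: 59.4
tcp [ 554.31 -200.98   61.97] [-1.7995e+02  1.0000e-02  8.2070e+01] F [ 0.24  0.66 -3.34] M [-0.07  0.06 -0.04] gap 59.45 t 12.2
shift cm tool [-0.006  0.04  -0.003]
turn [-0.0008  0.0001  0.0004]
```

```bash
python3 -m jog '[[0,0,0.04,0,0,0,40],[0,0,0,0,0,0,40]]'; python3 -m jog '[[0,0,0.03,0,0,0,40],[0,0,0,0,0,0,40]]';  python3 -c "
from h import *
delta([554.7,-201.1,62],82.05)"
```

```text
clock: 12.4
eef_pos: [554.4, -201.0, 61.7]
eef_rot: [-3.141, 0.0, 1.432]
wrist_force: [-0.1, 0.1, -4.3]
finger_gap: 59.5
clock: 12.6
eef_pos: [554.4, -201.0, 61.6]
eef_rot: [-3.141, 0.0, 1.432]
wrist_force: [-2.7, 0.1, -0.4]
finger_gap: 59.7
tcp [ 554.37 -201.01   61.63] [-1.7997e+02  1.0000e-02  8.2070e+01] F [-2.72  0.06 -0.38] M [0.01 0.38 0.03] gap 59.73 t 12.6
shift cm tool [-0.005  0.034 -0.037]
turn [-0.0005  0.0002  0.0004]
```

Contact came at TCP z 61.6, matching the 57 + 4.6 expected for home. One more light touch, then a look before release.

```bash
python3 -m jog '[[0,0,0.02,0,0,0,40],[0,0,0,0,0,0,40]]';  python3 -c "
from h import *
delta([554.7,-201.1,62],82.05)
c=vision.camera('side');cv2.imwrite('pics/side7c.png',cv2.resize(c['color'][246:376,302:432],None,fx=4.5,fy=4.5))"
```

```text
clock: 12.8
eef_pos: [554.3, -201.0, 61.6]
eef_rot: [-3.141, 0.0, 1.432]
wrist_force: [-4.4, 2.1, 4.7]
finger_gap: 59.8
tcp [ 554.34 -201.03   61.55] [-1.7997e+02  1.0000e-02  8.2070e+01] F [-4.41  2.06  4.67] M [ 0.22  0.77 -0.02] gap 59.8 t 12.8
shift cm tool [-0.002  0.037 -0.045]
turn [-0.0006  0.0002  0.0003]
```

View pics/side7c.png

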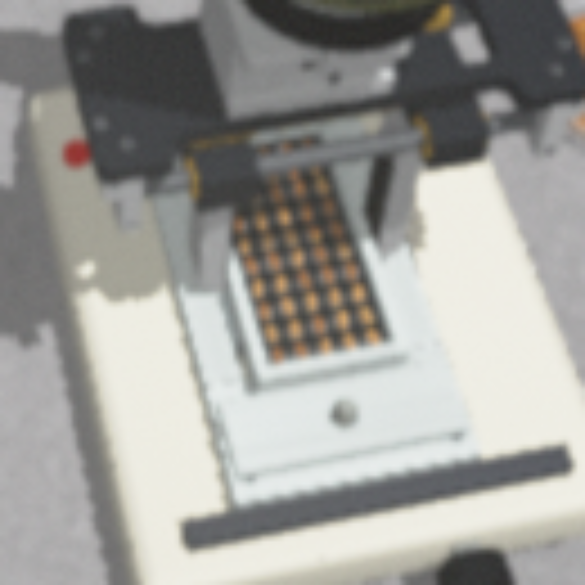

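The near pin stands through its hole at (344,412), and the force matches what it was with the tray lying on the bench. Now I'll release gently.

```bash
python3 -m jog '[[0,0,0,0,0,0,40],[0,0,0,0,0,0,40],[0,0,0,0,0,0,68],[0,0,0,0,0,0,72],[0,0,0,0,0,0,80],[0,0,0,0,0,0,85],[0,0,0,0,0,0,85]]' 4
python3 -c "
from h import *
delta([554.3,-201.1,200],82.05)
c=vision.camera('side');cv2.imwrite('pics/side8c.png',cv2.resize(c['color'][246:376,302:432],None,fx=4.5,fy=4.5))"
```

```text
clock: 13.55
eef_pos: [554.4, -201.0, 61.1]
eef_rot: [-3.141, 0.0, 1.432]
wrist_force: [0.1, 0.0, -0.4]
finger_gap: 79.2
tcp [ 554.38 -201.03   61.11] [-1.7996e+02  1.0000e-02  8.2070e+01] F [ 0.14  0.01 -0.42] M [-0.04  0.09  0.  ] gap 79.25 t 13.55
shift cm tool [-1.1000e-02 -1.5000e-02 -1.3889e+01]
turn [-0.0006  0.0002  0.0004]
```

View pics/side8c.png

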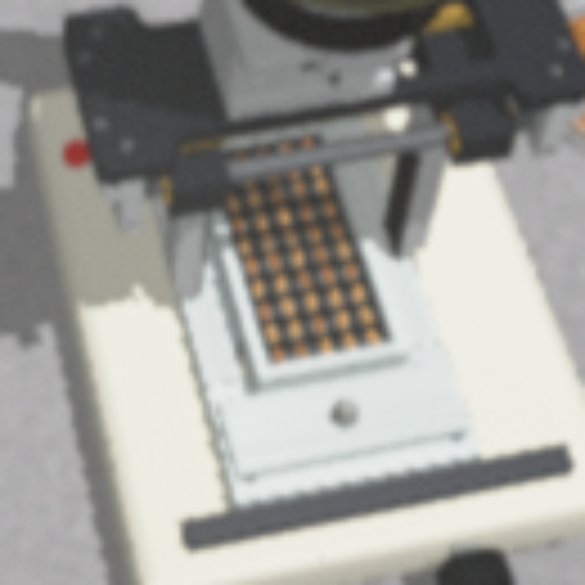

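The tray stayed put and the fingers are clear. I'll retract up, then swing aside to the left to clear the top camera's view.

```bash
python3 -m jog '[[0,0,-0.5,0,0,0,85],[0,0,-1.5,0,0,0,85],[0,0,-3,0,0,0,85],[0,0,-4,0,0,0,85],[0,0,-4,0,0,0,85],[0,0,-3,0,0,0,85],[2,0,0,0,0,0,85],[3,0,0,0,0,0,85]]'; python3 -m jog '[[4,0,0,0,0,0,85],[4,0,0,0,0,0,85],[4,0,0,0,0,0,85],[4,0,0,0,0,0,85],[4,0,0,0,0,0,85],[3,0,0,0,0,0,85],[1,0,0,0,0,0,85],[0,0,0,0,0,0,85]]'
python3 -c "
from h import *
delta([554.3,-201.1,200],82.05)
for n,b in(('top',(365,140,120,100)),('side',(300,240,150,150))):
    c=vision.camera(n);cv2.imwrite(f'pics/{n}9.png',c['color']); x,y,w,h=b; cv2.imwrite(f'pics/{n}9c.png',cv2.resize(c['color'][y:y+h,x:x+w],None,fx=4,fy=4))"
```

```text
clock: 14.4
eef_pos: [561.5, -151.9, 223.5]
eef_rot: [3.139, 0.001, 1.43]
wrist_force: [-0.3, 0.2, -0.5]
finger_gap: 79.5
clock: 15.2
eef_pos: [594.5, 87.0, 221.9]
eef_rot: [3.142, 0.0, 1.434]
wrist_force: [0.5, -0.1, 0.2]
finger_gap: 80.2
tcp [594.46  86.96 221.89] [180.     0.    82.16] F [ 0.54 -0.1   0.18] M [-0.12 -0.01  0.02] gap 80.15 t 15.2
shift cm tool [-29.085  -0.051   2.191]
turn [0.     0.0001 0.002 ]
```

View pics/top9c.png

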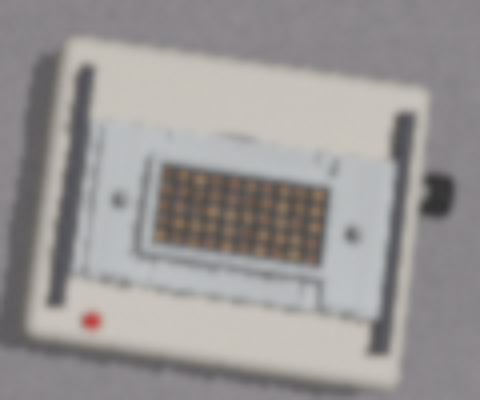

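View pics/side9c.png

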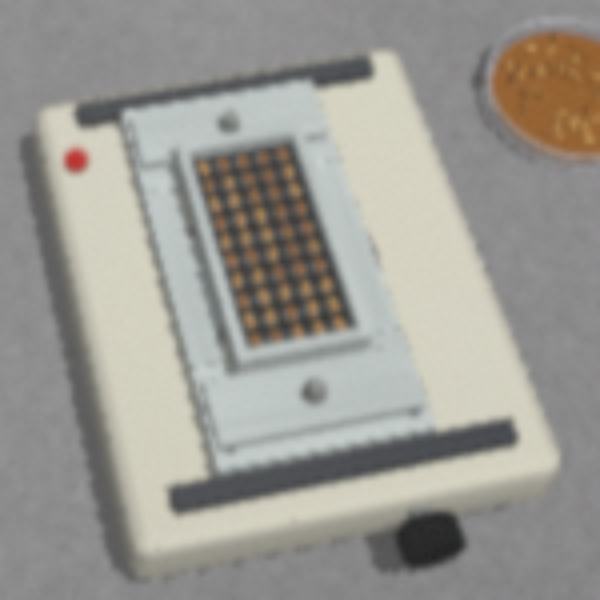

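View pics/top9.png

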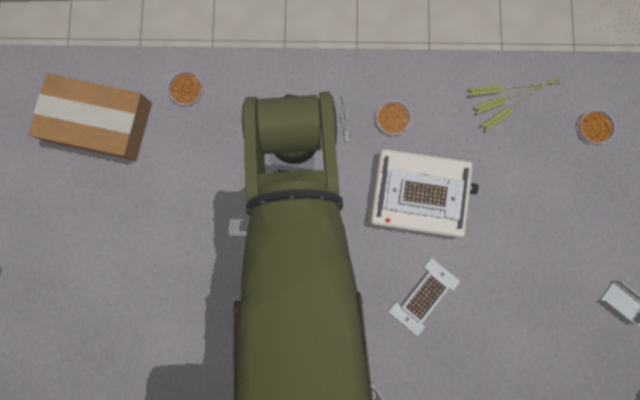

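Both pins stand through their holes, at (229,122) and (315,390) in the side crop and (119,200) and (352,234) in the top crop. The tray lies flat, and the visible dishes and forceps haven't moved. I'm handing in.

```bash
python3 -c "
from h import *
s=monitor.read_state();print(s['clock'],s['wrist_force'],abs(s['qd']).max()); print(order.sign_off())"
```

```text
15.3 [-0.1920647  -0.33204205 -0.06197005] 0.014923119680426429
the job is handed in; nothing more can be done
None
```

The leftmost tray now hangs on both stage pins, lying home on the carriage. I released it and handed the job in at about 15.3 s of the 72 s allowed.

- **How it went on:** I gripped the tray by its rim, carried it level, and lowered it in steps of 1 mm or less. The first contact was at TCP height 61.6 mm. Fully home was expected at 57 + 4.6 mm. The highest vertical force I read after a step during seating was about 9 N above the hanging weight.
- **Final pictures:** both views show both pins through their holes and the tray flat between the rails. The stage is where it was. The force sensor read near zero after release.
- **Not seen directly:** while lowering, only the right-hand pin was visible; the left one was hidden by the gripper. I confirmed it only in the pictures after release. In the last top view the arm covered the dish near (285,112), so I could not recheck that one; the forceps and the other dishes had not moved.
- **Small disagreement:** before seating, the pictures put the tray about 1 mm off-centre in the grip. It stayed within the holes' clearance, and no sideways force appeared during insertion.

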